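# Fit the punch in its guide and set the running clearance of the knurled nut

## Task

First take the plain straight punch from the wooden block and slide it down through the hole of the knurled nut into the guide stand until it stands on the bottom, and let go of it. Then screw the nut down (clockwise seen from above) until it bottoms out, back it off a quarter turn so that the punch runs free, and finish still gripping the nut there by its sides without letting go, so that it cannot creep. Leave the other two punches in their holes and the other things on the bench where they are.

Things in the scene. Friction and masses are not known exactly. Their poses are not given: they have to be found in the camera images.
- stand: Guide stand, screwed to the bench (its place on the bench varies): square dark steel foot 90x90x12, on it an upright round steel column with a shoulder 40 in diameter whose top is 36 above the bench, and above the shoulder a threaded sleeve that carries the knurled nut. A vertical bore 14.5 in diameter on the axis goes down to the top of the foot, 12 above the bench. Origin: centre of the foot's underside on the bench; z up along the axis.
- nut: The knurled nut: a round steel ring 36 in outer diameter and 26 high with a through hole 13.5 in diameter, already started on the thread of the stand, with a short dark slot on its top from the hole towards the rim. Fully down, its underside rests on the shoulder, so that it spans 36 to 62 above the bench. It can be gripped at any yaw; the shoulder below it is 2 wider all round. Origin: centre of its underside, 13 below its mid height; x points along the slot, z up.
- nut_turn (a joint): Turn of the knurled nut in rad: 0 = bottomed out on the shoulder (hard stop), growing as it is unscrewed (anticlockwise from above); it rises 0.8 mm per rad, turns with about 0.05 N m of friction and stays where it is left. It starts 1.6 to 3.0 rad up; upper stop 3.4.
- rack: Wooden block 60x170x40, fixed, that holds the three upright punches in a row along its y axis, 55 apart, one in the middle; the holes are 13.5 in diameter and 30 deep (their floor is 10 above the bench). Origin: centre of its underside; x is its short way, z up.
- plain_punch: The plain straight punch: steel rod 12 in diameter and 84 long with a flat top and no head, its foot tapered over the last 4 (to 6.4 in diameter). Stands upright in any of the three holes, 54 of it showing. In the guide stand its top is 96 above the bench. Origin: centre of its foot's end; z along it to the top. About 75 g.
- ball_punch: Punch with the same 12 shank and a ball 22 in diameter at the top, 89 long. Origin: centre of its foot's end; z up. Stays in the block.
- mushroom_punch: Punch with the same 12 shank and a flat mushroom head 24 in diameter at the top, 83 long. Origin: centre of its foot's end; z up. Stays in the block.
- ring_clamp: Wooden ring clamp 114x25x22 lying loose on the bench, a bystander. Origin: centre of its underside.
- borax_cone: Round pale tablet 43 in diameter, 15 high, loose on the bench near the robot, a bystander. Origin: centre of its underside.

How it is judged:
By the outcome, as a careful person would: the job done as asked, in the order asked, and still so for the second after the job is handed in, while the arm keeps its last pose, push and grip.
It also fails if it takes over 53 s, if anything falls off the work surface, if the arm or the gripper's body presses on something with over 40 N, if the wrist force passes 120 N, or if a joint passes its speed limit or range.

## Robot

A 6-joint arm with a two-finger parallel gripper is mounted at the origin on a cart in front of the work surface, level with it; the furniture and walls round the work are solid. World frame = base frame: x ahead of the robot, y to its left, z up, the work surface at z = 0. Lengths are in m, angles in rad, forces in N, time in s.
With the tool pointing down it reaches from about 0.375 to 0.9 m from the base axis. Payload 3.1 kg.
Tool frame: the origin (TCP) lies midway between the tips of the shut fingers; the grasp point (between the pads) lies 19 mm behind it; z points along the fingers, y is the line along which they close (so a half turn about z gives the same grasp; the last joint's range is limited). The gripper opens to 87 mm and grips with 3 to 60 N. Pads are 19 mm wide; open, the fingers measure 117 mm over their backs; the gripper's body (75 mm by 190 mm) begins 51 mm behind the grasp point.
Start: joints at [-0.178, 0.527, 1.433, -0, 1.181, -0.178], TCP at [0.625, 0, 0.223] pointing down, gripper open.
Joint ranges: [-3.08, 3.08], [-0.75, 2.2], [0.22, 2.44], [-1.43, 4.57], [0, 2.65], [-2.85, 2.85]. Speed limits (rad/s): [2.79, 2.79, 3.14, 3.14, 3.14, 3.14].

## Interface

Orientations are given as a unit quaternion [w, x, y, z].
In Python, from bench import status, optics, order gives the robot as it stands.
- The arm moves only by the tool carry_out, never from a script. Its argument "commands" is text: rows parted by semicolons, each of 5 numbers parted by spaces: the closure in counts, from 0 (fully open) to 255 (shut), then the shift along the tool's x, y, z in cm, then the turn about the tool's z in rad. In form: claw tx ty tz yaw; .... A call has 1 to 20 rows; each row is the pose to reach, as a shift and turn from the pose commanded when the call began, along the tool's axes at that moment; what a row does not reach only later rows make up. A row lasts 1/12 s, in which the tool goes at most 41.7 mm and 7.16 degrees, less where a joint would pass 70% of its speed; a pose out of reach is approached as far as the arm can. A call with a gripper value outside its range is refused whole. The fingers move at their own pace and stop on an object; "force" is the grip in N (left out, the last holds). Time passes only in rows, so rows that repeat a pose let the fingers close. It gives the time, the measured TCP pose, the force, the opening and the grip force at its end, in the units of the state.
- status.sense(): the state, without advancing time (a new reading comes with each control period).
- optics.camera(name): name is "scene" or "side" or "wrist"; returns the picture (480x640x3 uint8, blue, green, red); there is no depth.
- optics.camera_params(name): a dict with "mtx" (3x3 intrinsics, pixels), "origin" and "orientation" of the camera in the world. Camera axes: x right, y down, z forward; pixel columns grow to the right and rows downward; lengths in m; the calibration is good to about 2 mm. The wrist camera is an equidistant fisheye: a pixel r from the principal point sees the ray r / f radians off the axis. A picture is of the moment at which its call begins: read the wrist's pose just before it. camera_params takes no time and is no camera call; for the wrist camera it gives the pose at the moment of the call.
- order.job_done(): hands the job in; it is judged then, once.
The state is a dict: "time_s": time; "qpos": joint angles; "joint_vel": joint speeds; "joint_torque": joint torques, N m; "position": TCP position; "ee_rot": TCP orientation; "ft_force": force on the tool from outside, world axes, zero at the start; "torque": the same for the moment, N m; "opening": finger opening in m; "finger_force": force on a finger pad.
Only numpy, scipy, OpenCV 4.12 (cv2) and the standard library are available. Lean on these libraries where they do the work, as an engineer would, in place of code of your own. Each camera call takes 0.05 s, during which the arm holds its last target. There are 200 camera calls.

## Working session

There is one attempt and no reset: what is moved stays moved. The work goes in short steps, Python scripts to look and compute and a tool call to move; the robot and the scene stay as the last step left them, time stands still between calls to the robot, and variables do not carry over. Pictures are saved under pics/ and viewed, at most 10 in all, crops included, and the job is handed in when it is done.

Besides the shell and the picture viewer there is one more tool, called as a command line: name --argument value ..., lists and objects as JSON in quotes. carry_out: Moves the arm, as the interface text tells. Its arguments: {"type":"object","properties":{"commands":{"type":"string"},"force":{"type":"number"}},"required":["commands"]}

```bash
mkdir -p pics; ls; python3 - <<'E'
from bench import status, optics
import cv2,numpy as np
s=status.sense();print({k:np.round(v,3).tolist() for k,v in s.items()})
for n in("scene","side","wrist"):
    p=optics.camera_params(n);print(n,{k:np.round(v,4).tolist() for k,v in p.items()})
    cv2.imwrite(f"pics/{n}0.png",optics.camera(n))
E
```

```text
pics
{'time_s': 0.0, 'qpos': [-0.178, 0.528, 1.434, -0.0, 1.181, -0.179], 'joint_vel': [-0.0, 0.0, 0.001, -0.001, 0.001, -0.001], 'joint_torque': [-0.001, -44.005, -17.659, 0.063, 0.058, -0.0], 'position': [0.624, 0.0, 0.222], 'ee_rot': [-0.001, 0.707, 0.707, -0.001], 'ft_force': [0.815, -0.35, -0.494], 'torque': [0.027, -0.001, 0.004], 'finger_force': 0.0, 'opening': 0.087}
scene {'mtx': [[492.6591, 0.0, 319.8272], [0.0, 492.6591, 234.5473], [0.0, 0.0, 1.0]], 'origin': [0.1187, -0.5152, 0.8], 'orientation': [-0.3272, 0.8719, -0.3378, 0.1365]}
side {'mtx': [[557.5323, 0.0, 320.3924], [0.0, 557.5323, 233.6339], [0.0, 0.0, 1.0]], 'origin': [0.2841, 0.7059, 0.361], 'orientation': [0.0936, -0.1534, 0.8132, -0.5536]}
wrist {'mtx': [[371.6483, 0.0, 319.2607], [0.0, 371.6483, 240.5645], [0.0, 0.0, 1.0]], 'origin': [0.6232, 0.0796, 0.3833], 'orientation': [0.1471, 0.9891, 0.0003, -0.0011]}
```

View pictures.

View pics/scene0.png

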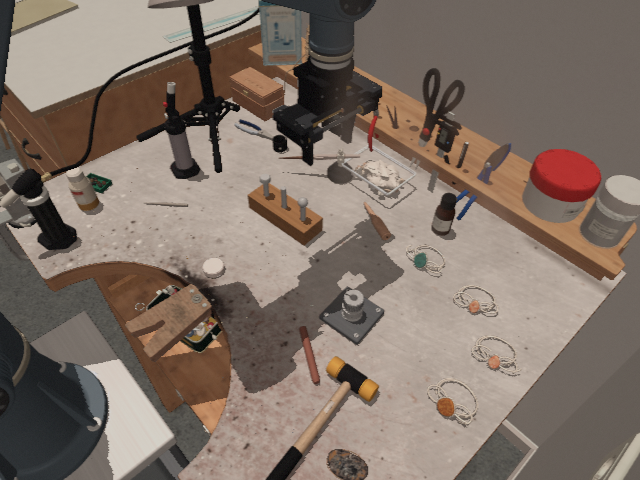

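View pics/side0.png

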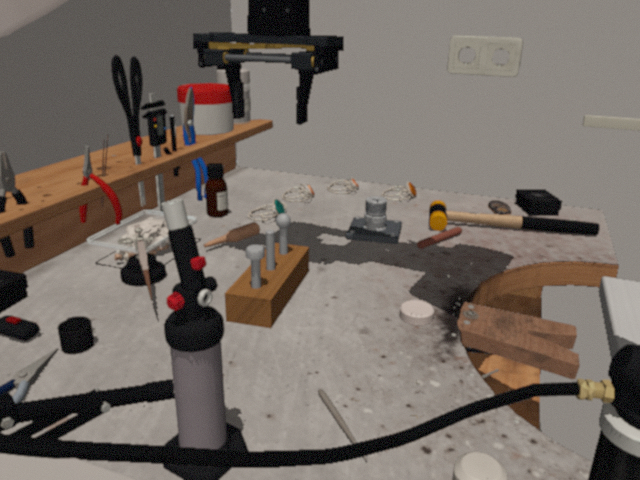

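View pics/wrist0.png

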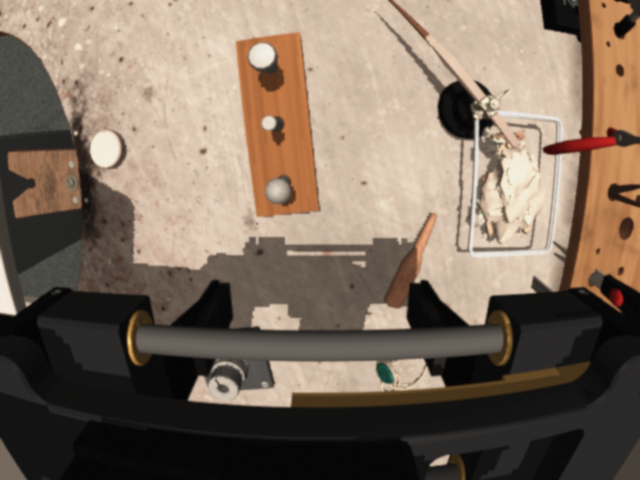

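```bash
cat > h.py <<'E'
import numpy as np, cv2
from scipy.spatial.transform import Rotation as R
from bench import status, optics
def hit(n,uv,z,p=None):
    p=p or optics.camera_params(n); K=np.array(p["mtx"]); q=np.array(p["orientation"])
    a=(np.array(uv,float)-K[:2,2])/K[0,0]
    if n=="wrist":
        r=np.hypot(*a); d=np.r_[a/r*np.sin(r),np.cos(r)]
    else: d=np.r_[a,1]
    d=R.from_quat(q[[1,2,3,0]]).apply(d); o=np.array(p["origin"])
    return (o+d*(z-o[2])/d[2])[:2]
def proj(n,X,p=None):
    p=p or optics.camera_params(n); K=np.array(p["mtx"]); q=np.array(p["orientation"])
    c=R.from_quat(q[[1,2,3,0]]).inv().apply(np.array(X)-p["origin"])
    if n=="wrist":
        t=np.arctan2(np.hypot(c[0],c[1]),c[2]); return K[:2,2]+K[0,0]*t*c[:2]/np.hypot(c[0],c[1])
    return K[:2,2]+K[0,0]*c[:2]/c[2]
E
python3 - <<'E'
from h import *
for uv in [(237,41),(299,33),(319,210),(257,216)]: print("rack",hit("wrist",uv,.04).round(4))
print("punch",hit("wrist",(270,123),.094), hit("scene",(283,189),.094), hit("side",(269,235),.094))
print("mush",hit("wrist",(262,54),.093),"ball",hit("wrist",(278,190),.09))
print("nut",hit("wrist",(224,380),.064),hit("scene",(353,295),.064),hit("side",(376,202),.064))
E
```

```text
rack [0.5467 0.1673]
rack [0.6041 0.1723]
rack [0.6223 0.0052]
rack [ 5.629e-01 -4.000e-04]
punch [0.58467831 0.08614719] [0.58033843 0.08008155] [0.5757241  0.10684341]
mush [0.57844368 0.14160088] ball [0.58960757 0.03255868]
nut [ 0.51769271 -0.17828468] [ 0.51576135 -0.1917383 ] [ 0.5075554  -0.16674091]
```

carry_out --commands "0 -4 -1 0 0;0 -8 -2 0 0;0 -12 -3 1 0;0 -16 -4 2 0;0 -20 -5 3 0;0 -24 -6 3 0;0 -27.6 -6.9 3 0;0 -27.6 -6.9 3 0;0 -27.6 -6.9 3 0;0 -27.6 -6.9 3 0;0 -27.6 -6.9 3 0"

```text
time_s: 1.07
position: [0.556, -0.2744, 0.1924]
ee_rot: [-0.001, 0.707, 0.708, 0.0]
ft_force: [-0.7, 0.9, 0.2]
opening: 0.0873
finger_force: 0.0
```

```bash
python3 - <<'E'
from h import *
import json
p=optics.camera_params("wrist");im=optics.camera("wrist")
cv2.imwrite("pics/w1.png",im)
json.dump({k:np.array(v).tolist() for k,v in p.items()},open("p1.json","w"))
u,v=proj("wrist",[.517,-.188,.064]).astype(int);print(u,v,status.sense()["position"])
a=im[v-55:v+55,u-70:u+70]; b=cv2.imread("pics/wrist0.png")[98:148,235:305]
c=np.vstack([cv2.resize(a,(700,550),interpolation=2)[:, :], ]) 
b2=cv2.resize(b,(700,500),interpolation=2)
cv2.imwrite("pics/c1.png",cv2.resize(np.hstack([cv2.resize(a,None,fx=5,fy=5)[:550],cv2.resize(b,(700,500))[0:500][: ,:] if 0 else cv2.copyMakeBorder(cv2.resize(b,(700,500)),0,50,0,0,0)]),(800,315)))
cv2.imwrite("pics/c1.png",np.vstack([cv2.resize(a,(420,330)),cv2.resize(b,(420,300))]).astype('uint8')[:600])
print(u-70,v-55)
E
```

```text
270 122 [ 0.5562098  -0.27414941  0.1924539 ]
200 67
```

View pics/c1.png

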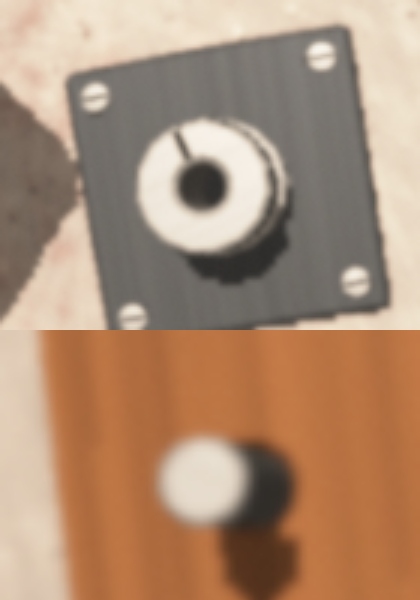

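```bash
python3 - <<'E'
from h import *
import json
p=json.load(open("p1.json"))
print("nut",hit("wrist",(267.4,128.8),.064,p),p["origin"])
p0=dict(mtx=p["mtx"],origin=[.6232,.0796,.3833],orientation=[.1471,.9891,.0003,-.0011])
print("punch",hit("wrist",(268.9,123.2),.094,p0), status.sense()["position"])
E
```

```text
nut [ 0.51410275 -0.19278747] [0.5545292538868056, -0.19507530428035907, 0.3540495488423932]
punch [0.5837427  0.08608003] [ 0.5562098  -0.27414941  0.1924539 ]
```

carry_out --commands "0 4 0.3 0 0;0 8 0.6 0 0;0 12 0.9 0 0;0 16 1.2 0 0;0 20 1.5 0 0;0 24 1.8 0 0;0 28 2.1 0 0;0 32 2.5 0 0;0 36 2.75 0 0;0 36 2.75 2 0;0 36 2.75 5 0;0 36 2.75 8 0;0 36 2.75 10.5 0;0 36 2.75 12 0;0 36 2.75 12.4 0;0 36 2.75 12.4 0;0 36 2.75 12.4 0;0 36 2.75 12.4 0;0 36 2.75 12.4 0"

```text
time_s: 2.7
position: [0.5845, 0.0842, 0.0701]
ee_rot: [0.001, 0.707, 0.707, 0.001]
ft_force: [-0.6, -0.7, 0.4]
opening: 0.0872
finger_force: 0.0
```

```bash
python3 - <<'E'
from h import *
s=status.sense();print(s["position"],s["ft_force"],s["qpos"])
a=optics.camera("side")[170:330,200:340]; b=optics.camera("scene")[120:250,220:350]
cv2.imwrite("pics/s2.png",np.hstack([cv2.resize(a,(420,480)),cv2.resize(b,(380,480))]))
E
```

```text
[0.58454522 0.08422504 0.0700836 ] [-0.57119925 -0.67003752  0.36187215] [-4.59848988e-02  6.88935382e-01  1.64182374e+00  3.07074119e-05
  8.07791328e-01 -4.63643605e-02]
```

View pics/s2.png

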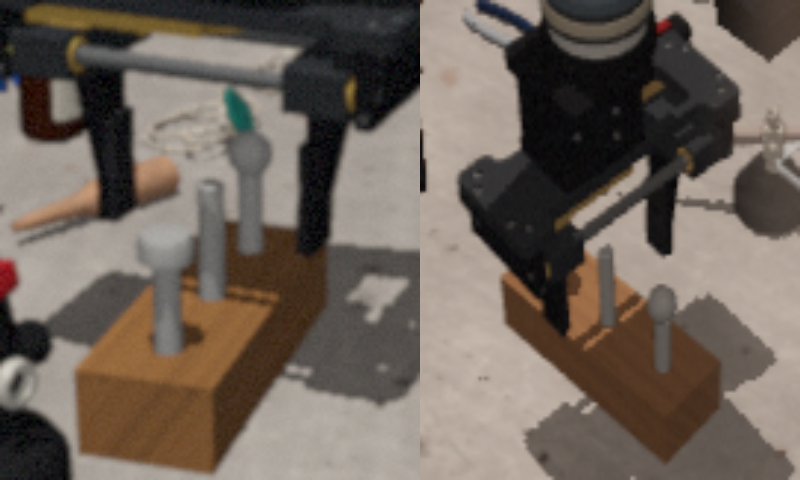

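carry_out --commands "0 0.2 0 0 0;150 0.2 0 0 0;255 0.2 0 0 0;255 0.2 0 0 0;255 0.2 0 0 0;255 0.2 0 0 0;255 0.2 0 0 0;255 0.2 0 0 0;255 0.2 0 0 0;255 0.2 0 0 0;255 0.2 0 0 0;255 0.2 0 0 0;255 0.2 0 0 0;255 0.2 0 0 0;255 0.2 0 0 0" --force 25

```text
time_s: 4.05
position: [0.5836, 0.086, 0.0685]
ee_rot: [0.0, 0.707, 0.707, 0.0]
ft_force: [0.8, -0.3, 0.9]
opening: 0.0115
finger_force: 25.0
```

carry_out --commands "255 0 0 -1 0;255 0 0 -3 0;255 0 0 -6 0;255 0 0 -9 0;255 0 0 -11.5 0;255 -3 -0.8 -11.5 0;255 -7 -1.8 -11.5 0;255 -11 -2.8 -11.5 0;255 -15 -3.8 -11.5 0;255 -19 -4.8 -11.5 0;255 -23 -5.8 -11.5 0;255 -26 -6.5 -10 0;255 -27.9 -6.95 -8 0;255 -27.9 -6.95 -7 0;255 -27.9 -6.95 -6.2 0;255 -27.9 -6.95 -6.2 0;255 -27.9 -6.95 -6.2 0;255 -27.9 -6.95 -6.2 0;255 -27.9 -6.95 -6.2 0"

```text
time_s: 5.63
position: [0.5148, -0.1921, 0.1315]
ee_rot: [0.001, 0.706, 0.708, 0.0]
ft_force: [-0.1, 0.1, -0.5]
opening: 0.0111
finger_force: 25.0
```

```bash
python3 - <<'E'
from h import *
s=status.sense();print(s["position"],s["ft_force"],s["qpos"].round(3),s["opening"])
a=optics.camera("side")[145:245,325:425]; b=optics.camera("scene")[240:340,303:403]
cv2.imwrite("pics/s3.png",np.hstack([cv2.resize(a,(400,400)),cv2.resize(b,(400,400))]))
E
```

```text
[ 0.51478464 -0.19209087  0.1314518 ] [-0.1040877   0.05422818 -0.49342341] [-0.561  0.553  1.71   0.     0.878 -0.563] 0.01114868468148682
```

View pics/s3.png

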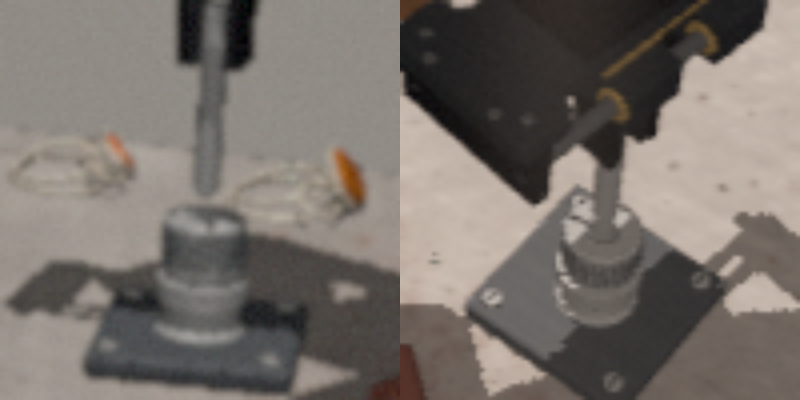

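carry_out --commands "255 0 0 0 0;255 0 0 0.4 0;255 0 0 0.8 0;255 0 0 1.1 0;255 0 0 1.4 0;255 0 0 1.7 0;255 0 0 2.0 0;255 0 0 2.0 0;255 0 0 2.0 0" --force 25

```text
time_s: 6.48
position: [0.5139, -0.193, 0.1102]
ee_rot: [-0.0, 0.707, 0.707, -0.0]
ft_force: [-0.5, 0.6, -2.0]
opening: 0.0115
finger_force: 25.0
```

carry_out --commands "255 0 0 0.5 0;255 0 0 1.0 0;255 0 0 1.5 0;255 0 0 2.0 0;255 0 0 2.5 0;255 0 0 3.0 0;255 0 0 3.4 0;255 0 0 3.7 0;255 0 0 3.85 0;255 0 0 3.85 0;255 0 0 3.85 0"

```text
time_s: 7.4
position: [0.5141, -0.193, 0.072]
ee_rot: [0.0, 0.707, 0.707, 0.0]
ft_force: [0.3, 0.0, -1.5]
opening: 0.0108
finger_force: 25.0
```

carry_out --commands "255 0 0 0.05 0;255 0 0 0.1 0;255 0 0 0.15 0;255 0 0 0.15 0;255 0 0 0.15 0"

```text
time_s: 7.82
position: [0.5141, -0.193, 0.0707]
ee_rot: [0.0, 0.707, 0.707, 0.0]
ft_force: [0.8, 0.8, -0.4]
opening: 0.0115
finger_force: 25.0
```

carry_out --commands "0 0 0 0 0;0 0 0 0 0;0 0 0 0 0;0 0 0 0 0;0 0 0 0 0;0 0 0 0 0;0 0 0 0 0;0 0 0 0 0;0 0 0 0 0"

```text
time_s: 8.57
position: [0.514, -0.193, 0.0706]
ee_rot: [-0.0, 0.707, 0.707, -0.0]
ft_force: [0.2, -1.0, 0.4]
opening: 0.0631
finger_force: 0.0
```

```bash
python3 - <<'E'
from h import *
s=status.sense();print(s["position"],s["qpos"].round(3),s["opening"])
a=optics.camera("side")[145:245,325:425]; b=optics.camera("scene")[240:340,303:403]
cv2.imwrite("pics/s4.png",np.hstack([cv2.resize(a,(400,400)),cv2.resize(b,(400,400))]))
for z in (.096,.064,.036): print(proj("side",[.5141,-.193,z])-[325,145],proj("scene",[.5141,-.193,z])-[303,240])
E
```

```text
[ 0.51396902 -0.19295629  0.07055195] [-0.563  0.652  1.747 -0.     0.743 -0.563] 0.06307792604283854
[52.4022297  34.32180041] [51.0746128  45.53886568]
[51.38086466 52.12045851] [49.84852443 55.94542741]
[50.50744171 67.34102713] [48.82879287 64.6005128 ]
```

View pics/s4.png

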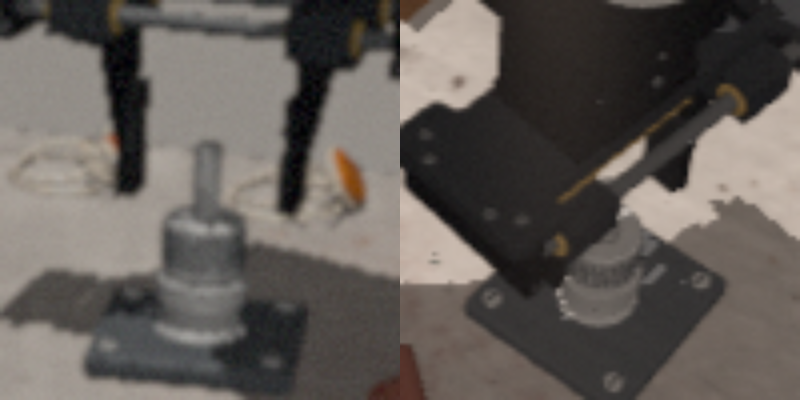

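carry_out --commands "0 0 0 0 -0.12;0 0 0 0 -0.24;0 0 0 0 -0.36;0 0 0 0 -0.48;0 0 0 0 -0.6;0 0 0 0 -0.72;0 0 0 0 -0.84;0 0 0 0 -0.96;0 0 0 0 -1.08;0 0 0 0 -1.2;0 0 0 0 -1.32;0 0 0 0 -1.44;0 0 0 0 -1.56;0 0 0 0 -1.68;0 0 0 0 -1.8;0 0 0 0 -1.92;0 0 0 0 -2.04;0 0 0 0 -2.1;0 0 0 0 -2.1;0 0 0 0 -2.1"

```text
time_s: 10.33
position: [0.514, -0.1929, 0.0705]
ee_rot: [-0.0, -0.261, 0.965, 0.0]
ft_force: [-0.6, -0.5, -0.6]
opening: 0.087
finger_force: 0.0
```

carry_out --commands "0 0 0 1 0;0 0 0 2 0;0 0 0 2.8 0;0 0 0 3.0 0;0 0 0 3.0 0;255 0 0 3.0 0;255 0 0 3.0 0;255 0 0 3.0 0;255 0 0 3.0 0;255 0 0 3.0 0;255 0 0 3.0 0;255 0 0 3.0 0;255 0 0 3.0 0;255 0 0 3.0 0;255 0 0 3.0 0;255 0 0 3.0 0;255 0 0 3.0 0" --force 20

```text
time_s: 11.75
position: [0.5138, -0.1928, 0.0406]
ee_rot: [-0.0, -0.261, 0.965, 0.0]
ft_force: [-0.2, 0.9, 1.6]
opening: 0.0355
finger_force: 20.0
```

```bash
python3 - <<'E'
from h import *
s=status.sense();print(s["position"],s["qpos"].round(3),s["opening"],s["ft_force"],s["torque"])
E
```

```text
[ 0.51384278 -0.19277398  0.04060919] [-0.563  0.704  1.759  0.     0.679 -2.663] 0.035539241241516105 [-0.22000005  0.869842    1.57407472] [ 0.28375121  0.05706851 -0.00507978]
```

carry_out --commands "255 0 0 0.01 0.1;255 0 0 0.02 0.2;255 0 0 0.02 0.3;255 0 0 0.03 0.4;255 0 0 0.04 0.5;255 0 0 0.05 0.6;255 0 0 0.06 0.7;255 0 0 0.06 0.8;255 0 0 0.07 0.9;255 0 0 0.08 1.0;255 0 0 0.09 1.1;255 0 0 0.1 1.2;255 0 0 0.1 1.3;255 0 0 0.11 1.4;255 0 0 0.12 1.5;255 0 0 0.12 1.5"

```text
time_s: 13.08
position: [0.5142, -0.191, 0.0394]
ee_rot: [-0.001, 0.469, 0.883, 0.001]
ft_force: [2.5, 6.6, 2.3]
opening: 0.036
finger_force: 20.0
```

```bash
python3 - <<'E'
from h import *
s=status.sense();print(s["position"],s["qpos"].round(3),s["opening"],s["ft_force"],s["torque"])
E
```

```text
[ 0.51421445 -0.1909953   0.03939569] [-0.561  0.706  1.76   0.004  0.677 -1.159] 0.03595028503267297 [2.46252925 6.61974932 2.32449061] [ 1.16217394 -0.54314752  0.03728527]
```

carry_out --commands "255 0 0 0.01 0.1;255 0 0 0.01 0.2;255 0 0 0.02 0.3;255 0 0 0.02 0.3"

```text
time_s: 13.42
position: [0.5146, -0.1909, 0.0392]
ee_rot: [-0.0, 0.595, 0.803, 0.001]
ft_force: [3.5, 7.6, 1.3]
opening: 0.036
finger_force: 20.0
```

```bash
cat > s.py <<'E'
from h import *
s=status.sense();print(s["time_s"],s["position"].round(4),s["qpos"].round(3),s["opening"].round(4) if hasattr(s["opening"],'round') else s["opening"],np.round(s["ft_force"],1),np.round(s["torque"],3),s["finger_force"])
E
python3 s.py
```

```text
13.4167 [ 0.5146 -0.1909  0.0392] [-0.561  0.706  1.76   0.005  0.677 -0.859] 0.03601911900258713 [3.5 7.6 1.3] [ 1.271 -0.592 -0.047] 20.001419919371983
```

carry_out --commands "255 0 0 0.01 0.1;255 0 0 0.01 0.2;255 0 0 0.02 0.3;255 0 0 0.02 0.3"

```text
time_s: 13.75
position: [0.5151, -0.1931, 0.0392]
ee_rot: [0.001, 0.707, 0.707, 0.0]
ft_force: [2.9, 1.2, 1.1]
opening: 0.0356
finger_force: 20.0
```

```bash
python3 s.py
```

```text
13.75 [ 0.5151 -0.1931  0.0392] [-0.562  0.706  1.758 -0.     0.675 -0.562] 0.0356136134893103 [2.9 1.2 1.1] [ 0.234 -0.367  0.271] 20.00074186034908
```

carry_out --commands "255 0 0 0 0.07;255 0 0 0 0.14;255 0 0 0 0.2;255 0 0 0 0.2"

```text
time_s: 14.08
position: [0.5148, -0.1935, 0.0392]
ee_rot: [0.001, 0.773, 0.634, 0.0]
ft_force: [2.2, 0.5, 2.1]
opening: 0.0359
finger_force: 20.0
```

```bash
python3 - <<'E'
exec(open("s.py").read())
im=optics.camera("wrist"); cv2.imwrite("pics/w5.png",im[300:480,:])
E
```

```text
14.0833 [ 0.5148 -0.1935  0.0392] [-0.563  0.706  1.758 -0.     0.675 -0.365] 0.03588002086116716 [2.2 0.5 2.1] [ 0.104 -0.262  0.344] 20.00021411632588
```

carry_out --commands "255 0 0 0 0;255 0 0 0 -0.02;255 0 0 0 -0.02;255 0 0 0 -0.02" --force 30

```text
time_s: 14.47
position: [0.5148, -0.1934, 0.0393]
ee_rot: [0.001, 0.768, 0.641, 0.0]
ft_force: [2.9, 0.1, 2.7]
opening: 0.0354
finger_force: 30.0
```

```bash
python3 s.py
```

```text
14.4667 [ 0.5148 -0.1934  0.0393] [-5.630e-01  7.060e-01  1.759e+00  1.000e-03  6.750e-01 -3.830e-01] 0.03544508559920906 [2.9 0.1 2.7] [ 0.079 -0.438  0.134] 29.99970153116635
```

carry_out --commands "255 0 0 0 -0.02;255 0 0 0 -0.02;255 0 0 0 -0.02"

```text
time_s: 14.72
position: [0.5148, -0.1934, 0.0393]
ee_rot: [0.001, 0.761, 0.648, 0.0]
ft_force: [2.5, -0.4, 4.1]
opening: 0.0352
finger_force: 30.0
```

```bash
python3 s.py
```

```text
14.7167 [ 0.5148 -0.1934  0.0393] [-0.563  0.706  1.758  0.     0.675 -0.403] 0.035224584508297574 [ 2.5 -0.4  4.1] [-0.007 -0.641 -0.002] 29.999678945871437
```

carry_out --commands "255 0 0 0 -0.03;255 0 0 -0.01 -0.1;255 0 0 -0.02 -0.2;255 0 0 -0.02 -0.3;255 0 0 -0.03 -0.4;255 0 0 -0.04 -0.5;255 0 0 -0.05 -0.6;255 0 0 -0.06 -0.7;255 0 0 -0.06 -0.8;255 0 0 -0.07 -0.9;255 0 0 -0.08 -1.0;255 0 0 -0.09 -1.1;255 0 0 -0.1 -1.2;255 0 0 -0.1 -1.3;255 0 0 -0.11 -1.4;255 0 0 -0.12 -1.5;255 0 0 -0.13 -1.55;255 0 0 -0.13 -1.576;255 0 0 -0.13 -1.576;255 0 0 -0.13 -1.576"

```text
time_s: 16.38
position: [0.5163, -0.1923, 0.0406]
ee_rot: [0.002, 0.078, 0.997, 0.0]
ft_force: [9.6, 5.1, 2.4]
opening: 0.0356
finger_force: 30.0
```

```bash
python3 - <<'E'
exec(open("s.py").read())
im=optics.camera("wrist"); a=optics.camera("side")[145:245,325:425]; b=optics.camera("scene")[240:340,303:403]
cv2.imwrite("pics/f.png",np.vstack([np.hstack([cv2.resize(a,(300,300)),cv2.resize(b,(300,300))]),cv2.resize(im[280:480,120:520],(600,300))]))
E
```

```text
16.3833 [ 0.5163 -0.1923  0.0406] [-0.561  0.704  1.757  0.004  0.676 -1.979] 0.03561290861191688 [9.6 5.1 2.4] [ 0.946 -1.48   0.046] 29.99981709573717
```

View pics/f.png

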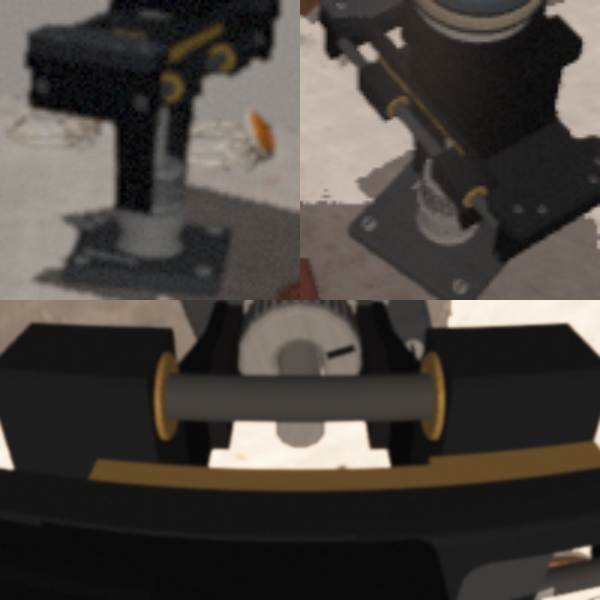

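```bash
python3 - <<'E'
import cv2
im=cv2.imread("pics/w5.png");f=cv2.imread("pics/f.png")
cv2.imwrite("pics/w5c.png",cv2.resize(im[:80,250:390],(700,400),interpolation=cv2.INTER_CUBIC))
E
```

```text
(no output)
```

View pics/w5c.png

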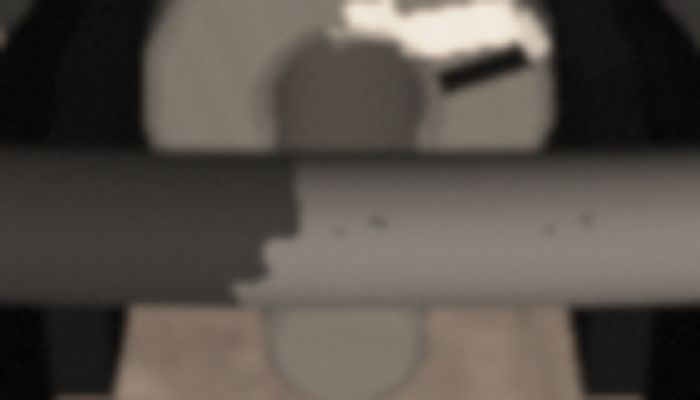

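```bash
python3 - <<'E'
exec(open("s.py").read())
p=optics.camera_params("wrist"); im=optics.camera("wrist")
w=cv2.imread("pics/w5.png"); full=np.zeros_like(im); full[300:]=w
T=s["position"]
for n,I in(("bottom",full),("now",im)):
    g=cv2.GaussianBlur(cv2.cvtColor(I,6),(3,3),0)[306:322,333:361].astype(float)
    m=g<(np.percentile(g,2)+.4*(np.median(g)-np.percentile(g,2)))
    k,l,st,c=cv2.connectedComponentsWithStats(m.astype(np.uint8)); i=1+st[1:,4].argmax()
    v,u=np.nonzero(l==i); wt=(np.median(g)-g[v,u])
    P=np.array([hit("wrist",(a+333,b+306),.0632,p) for a,b in zip(u,v)])
    c0=np.average(P,0,wt); ev=np.linalg.eigh(np.cov(P.T,aweights=wt))[1][:,1]
    print(n,st[i],c0.round(4),np.degrees(np.arctan2(ev[1],ev[0]))%180, "radial",np.degrees(np.arctan2(*(c0-[.5150,-.1925])[::-1])))
E
```

```text
16.5333 [ 0.5163 -0.1923  0.0406] [-0.561  0.704  1.757  0.004  0.676 -1.979] 0.03568161548596625 [8.6 4.4 2.2] [ 0.989 -1.497  0.052] 29.99975600565932
bottom [ 5  4 17  8 61] [ 0.5108 -0.1811] 100.3396652317703 radial 110.15846487702571
now [ 6  5 17  8 62] [ 0.5112 -0.1807] 99.94945702440754 radial 108.02669562998767
```

```bash
python3 -c "
from bench import order; print(order.job_done())"
```

```text
the job is handed in; nothing more can be done
None
```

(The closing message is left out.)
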